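Crank the model engine round to its mark

TASK

Take the loose starting crank out of its parking block, feel it onto the spring-loaded hex drive hidden down in the engine's starter tube, pressing only gently and without forcing the spring down, until its flange sits fully home on the rim of the tube. Then turn the engine with the crank, clockwise seen from above, until the pin on the flywheel rim stands straight up at the pointer, and leave it there with the crank still seated. Do not touch the flywheel itself and leave the other things on the bench alone.

Things in the scene. Friction and masses are not known exactly. Their poses are not given: they have to be found in the camera images.
- crank: Loose steel starting crank, about 0.4 kg, standing upright in the parking block at the start. Origin: on its axis, at the underside of its round flange (49 mm in diameter, 6 mm thick); z up, x along the crank arm to the handle. The flat arm, 16 mm wide, 7 to 15 mm above the origin, reaches out 80 mm along x
- crank_boss (a point): On the crank's axis, 30 mm above its origin: in the square steel boss 26 x 26 mm, its sides along the crank's x and y, from 6 to 40 mm above the origin. Good to grasp across y, beside the arm
- crank_hex (a point): On the crank's axis, 32 mm below its origin: lower end of its male hex, 26 mm across flats, 14 mm long (two flats face along the crank's +x and -x). Between hex and flange a round pilot 32 mm in diameter, 18 mm long, its lower edge bevelled to 27 mm. Half in and under torque the hex can jam by friction; ease the turn back and it goes down
- crank_handle (a point): On the crank: point on the upright round wooden handle, 18 mm in diameter, 70 mm from the crank's axis along its +x and 60 mm above its origin. The handle reaches from 18 to 78 mm above the crank's origin and spins freely on its pin, so it can be held while it is carried round in a circle
- rest: Fixed aluminium parking block, 84 x 84 x 45 mm high, with an upright through hole 36 mm in diameter in its middle in which the crank hangs by its flange; origin under its centre
- engine: Fixed model engine of aluminium and brass, about 300 mm long along its x and 230 mm wide, its highest point 145 mm (the pointer). Origin on the bench under the axis of the starter tube, z up, x from the tube towards the flywheel. Finned cylinders stick out to both sides 85 mm along x from the tube, up to 88 mm high, a brass block between them up to 116 mm
- tube_rim (a point): Centre of the upper rim of the upright starter tube, 120 mm above the bench: outer diameter 50 mm, inner 34 mm, widening to 36 mm over the top 4 mm. With the crank seated its origin lies at this point; if the hexes do not match the crank stops 10 mm higher, on the drive, and goes in when turned to match
- drive_top (a point): 22 mm below the rim, on the tube's axis: upper face of the hidden drive, a female hex 27.2 mm across flats at an unknown angle (repeats every 60 degrees, play 5 degrees either way; no told relation to the flywheel). Turning the engine takes about 0.25 N m here, so the drive stays put while the crank is turned on it under light pressure (about 10 N)
- socket_float (a joint): How far the hidden drive is pushed down against its spring (m, 0 = up). It begins to give at about 4 N and yields 1 mm per 2 N (8 mm at 20 N); 12 mm is its stop. It springs up by itself. More than 8 mm strains it
- flywheel: Aluminium flywheel, 100 mm in diameter, 20 mm thick, upright, turning about the engine's x axis; origin at its centre, 165 mm along the engine's x from the tube axis, 66 mm high; its z points to the pin. At the start the pin leans 0.7 to 1.3 rad to the engine's +y side; each rad of clockwise crank turn (from above) brings it up by 0.4 rad. It stays where it is left
- index_pin (a point): Tip of the brass pin, 8 mm thick, that sticks out 13 mm from the flywheel's rim
- pointer_tip (a point): Tip of the fixed upright pointer just behind the flywheel's rim, on the tube's side; the pin is in line with it when straight up
- spanner: Bystander: steel spanner, 150 mm, lying
- driver: Bystander: screwdriver, 170 mm, lying
- filler_cap: Bystander: round brass cap, 38 mm, 22 mm high
- bearing: Bystander: steel ring, 40 mm, 12 mm high
- oil_bottle: Bystander: small clear bottle, 48 mm, 120 mm high
- piston: Bystander: aluminium piston, 36 mm, 34 mm high
- screw_tray: Bystander: steel tray of screws, 100 x 140 x 30 mm
Mind the look-alikes: they are no part of the job. Leave any red look-alike of the crank alone.

How it is judged:
On the way:
1. the crank is fully home on the hex, its flange on the tube's rim (z of crank in the frame of tube_rim between -0.004 and 0.0025 m and horizontal distance between crank and tube_rim below 0.004 m and angle between crank's own z axis and vertical below 0.06 rad), for 0.2 s.
At the end, for the whole second after the job is handed in: The crank is seated: its origin within 4 mm sideways of the tube's axis and no more than 2.5 mm above the rim, upright within 0.06 rad; the flywheel's pin is straight up within 0.08 rad; both at rest (all of step 1 and angle between flywheel's own z axis and vertical below 0.08 rad and angular speed of flywheel below 0.05 rad/s and linear speed of crank below 0.02 m/s); the robot touches nothing.
It fails at once if the spring-loaded drive is forced down more than 8 mm (20 N) (value of joint socket_float above 0.008 m).
It fails at once if the flywheel is touched (over 1 N) (contact force between flywheel and anything else above 1 N).
It fails at once if a bystander is moved by more than 30 mm (distance of any of spanner, driver, filler_cap, bearing, oil_bottle, piston, screw_tray from where it was at the start of the episode above 0.03 m).
It also fails if it takes over 67 s, if anything falls off the work surface, if the arm or the gripper's body presses on something with over 40 N, if the wrist force passes 120 N, or if a joint passes its speed limit or range.

ROBOT

A 6-joint arm with a two-finger parallel gripper is mounted at the origin on the work surface. World frame = base frame: x ahead of the robot, y to its left, z up, the work surface at z = 0. Lengths are in m, angles in rad, forces in N, time in s.
With the tool pointing down it reaches from about 0.375 to 0.9 m from the base axis. Payload 3.1 kg.
Tool frame: the origin (TCP) lies midway between the tips of the shut fingers; the grasp point (between the pads) lies 19 mm behind it; z points along the fingers, y is the line along which they close (so a half turn about z gives the same grasp; the last joint's range is limited). The gripper opens to 87 mm and grips with 3 to 60 N. Pads are 19 mm wide; open, the fingers measure 117 mm over their backs; the gripper's body (75 mm by 190 mm) begins 51 mm behind the grasp point.
Start: joints at [0.978, 0.527, 1.433, -0, 1.181, -0.178], TCP at [0.252, 0.572, 0.223] pointing down, gripper open.
Joint ranges: [-3.08, 3.08], [-0.75, 2.2], [0.22, 2.44], [-1.43, 4.57], [0, 2.65], [-2.85, 2.85]. Speed limits (rad/s): [2.79, 2.79, 3.14, 3.14, 3.14, 3.14].

INTERFACE

Orientations are given as a unit quaternion [x, y, z, w].
In Python, from rig import status, imaging, order gives the robot as it stands.
- The arm moves only by the tool arm_command, never from a script. Its argument "deltas" is one flat list of numbers, 5 for each row, row after row: the opening, from -1 (shut) to 1 (fully open), so that 0 is half open, then the shift along the tool's x, y, z in m, then the turn about the tool's z in rad. In form: [gripper, tx, ty, tz, roll, gripper, tx, ty, tz, roll, ...]. A call has 1 to 12 rows; each row shifts and turns the commanded pose from where the row before left it, along the tool's axes as they then stand; what a row does not reach is not made up. A row lasts 1/8 s, in which the tool goes at most 62.5 mm and 10.7 degrees, less where a joint would pass 70% of its speed; a pose out of reach is approached as far as the arm can. A call with a gripper value outside its range is refused whole. The fingers move at their own pace and stop on an object; "newtons" is the grip in N (left out, the last holds). Time passes only in rows, so rows that do not move let the fingers close. It gives the time, the measured TCP pose, the force, the opening and the grip force at its end, in the units of the state.
- status.get_obs(): the state, without advancing time (a new reading comes with each control period).
- imaging.camera(name): name is "scene" or "top" or "wrist"; returns (picture, depth): 400x640x3 uint8, red, green, blue; 400x640 float32, m along the optical axis (not along the pixel's ray), 0 where there is no reading.
- imaging.camera_params(name): a dict with "intrinsics" (3x3 intrinsics, pixels), "camera_from_world" (4x4, takes a point from world to camera coordinates). Camera axes: x right, y up, looking along -z (the intrinsics and any distortion apply to the point x, -y, -z); pixel columns grow to the right and rows downward; lengths in m; the calibration is good to about 2 mm. A picture is of the moment at which its call begins: read the wrist's pose just before it. camera_params takes no time and is no camera call; for the wrist camera it gives the pose at the moment of the call.
- order.hand_in(): hands the job in; it is judged then, once.
The state is a dict: "time": time; "q": joint angles; "joint_velocities": joint speeds; "joint_torque": joint torques, N m; "position": TCP position; "tool_rot": TCP orientation; "ft_force": force on the tool from outside, world axes, zero at the start; "moment": the same for the moment, N m; "grip_width": finger opening in m; "grip_force": force on a finger pad.
Only numpy, scipy, OpenCV 4.12 (cv2) and the standard library are available. Lean on these libraries where they do the work, as an engineer would, in place of code of your own. Each camera call takes 0.05 s, during which the arm holds its last target. There are 200 camera calls.

## Working session

There is one attempt and no reset: what is moved stays moved. The work goes in short steps, Python scripts to look and compute and a tool call to move; the robot and the scene stay as the last step left them, time stands still between calls to the robot, and variables do not carry over. Pictures are saved under pics/ and viewed, at most 10 in all, crops included, and the job is handed in when it is done.

Besides the shell and the picture viewer there is one more tool, called after ">>>" in YAML: its name, and indented under it one key for each argument. arm_command: Moves the arm, as the interface text tells. Its arguments: {"type":"object","properties":{"deltas":{"type":"array"},"newtons":{"type":"number"}},"required":["deltas"]}

```bash
mkdir -p pics
python3 - <<'E'
from rig import status, imaging
import cv2, numpy as np
print(status.get_obs())
for n in("scene","top"):
    p,d=imaging.camera(n); cv2.imwrite(f"pics/{n}0.png",p[:,:,::-1]); np.savez(f"pics/{n}0.npz",p=p,d=d,**imaging.camera_params(n)); print(n,imaging.camera_params(n))
E
```

```text
{'time': 0.0, 'q': array([ 9.77530877e-01,  5.28457026e-01,  1.43393050e+00, -1.57291659e-05,
        1.18138854e+00, -1.78465310e-01]), 'joint_velocities': array([-0.00200015, -0.0013247 ,  0.00235582, -0.00013982, -0.00122654,
        0.00010173]), 'joint_torque': array([ 3.50635037e-04, -4.40040171e+01, -1.76590848e+01,  6.35362579e-02,
        5.80410892e-02, -1.39028734e-04]), 'position': array([0.25141214, 0.57138719, 0.22156829]), 'tool_rot': array([ 2.05913334e-01,  9.78569623e-01, -1.01417077e-03, -4.04136755e-04]), 'ft_force': array([0.39917308, 0.81697887, 0.29969898]), 'moment': array([-0.01381814,  0.0138869 , -0.03140303]), 'grip_force': 0.0, 'grip_width': 0.08700836691826426}
scene {'intrinsics': array([[496.02189346,   0.        , 316.20361665],
       [  0.        , 496.02189346, 196.68467807],
       [  0.        ,   0.        ,   1.        ]]), 'camera_from_world': array([[ 0.84858039,  0.52899339, -0.00879246, -0.48082972],
       [-0.28730608,  0.47470729,  0.83193041,  0.07571827],
       [ 0.44425954, -0.70343371,  0.55481031, -1.63190859],
       [ 0.        ,  0.        ,  0.        ,  1.        ]])}
top {'intrinsics': array([[404.22664394,   0.        , 318.5271427 ],
       [  0.        , 404.22664394, 205.89395312],
       [  0.        ,   0.        ,   1.        ]]), 'camera_from_world': array([[-0.01898873, -0.99974723, -0.0120373 , -0.00366332],
       [ 0.98563429, -0.02073883,  0.16761549, -0.5762121 ],
       [-0.16782276, -0.00868157,  0.98577896, -1.40467073],
       [ 0.        ,  0.        ,  0.        ,  1.        ]])}
```

View pics/scene0.png

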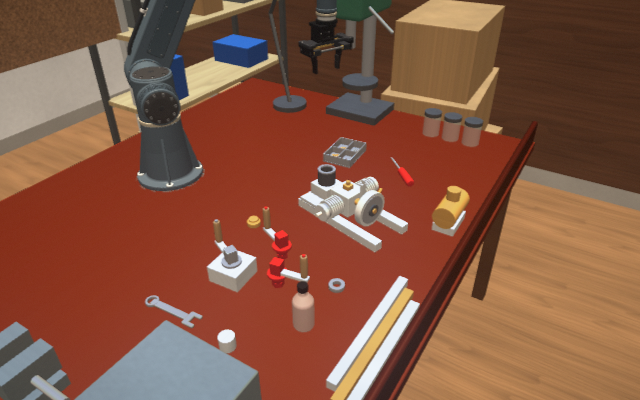

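View pics/top0.png

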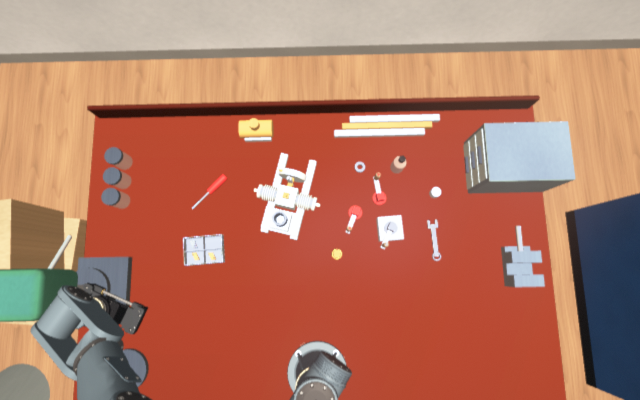

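The grey-steel crank stands in the white block at scene (232,258) and top (391,228). It could be mistaken for the two red look-alikes, at scene (281,242) and (277,268), top (355,212) and (379,198). I choose the grey one in the block. The engine's tube is at scene (326,172), top (281,218), and the flywheel is at scene (370,208), top (292,172).

```bash
cat > h.py <<'E'
import numpy as np, cv2
from scipy.spatial.transform import Rotation as R
def cam(f):
    z=np.load(f"pics/{f}.npz"); return z
def proj(z,X):
    T=z['camera_from_world'];c=T[:3,:3]@np.asarray(X,float)+T[:3,3];k=z['intrinsics']
    return np.array([k[0,2]+k[0,0]*c[0]/-c[2],k[1,2]-k[1,1]*c[1]/-c[2]])
def ray(z,uv):
    T=z['camera_from_world'];k=z['intrinsics'];r=T[:3,:3].T
    d=np.array([(uv[0]-k[0,2])/k[0,0],-(uv[1]-k[1,2])/k[1,1],-1.]);return -r@T[:3,3],r@d
def onplane(z,uv,h):
    o,d=ray(z,uv);return o+d*(h-o[2])/d[2]
def tri(zs,uvs):
    A=0;b=0
    for z,u in zip(zs,uvs):
        o,d=ray(z,u);d=d/np.linalg.norm(d);P=np.eye(3)-np.outer(d,d);A=A+P;b=b+P@o
    X=np.linalg.solve(A,b);return X,[np.round(proj(z,X)-u,1) for z,u in zip(zs,uvs)]
def dpt(z,uv):
    o,d=ray(z,uv);return o+d*float(z['d'][int(round(uv[1])),int(round(uv[0]))])
E
python3 - <<'E'
from h import *
s,t=cam('scene0'),cam('top0')
for n,a,b in[("boss",(231,252),(391,226)),("rim",(326,172),(281,218)),("handle",(217,223),(384,245))]:
    print(n,tri((s,t),(a,b)),dpt(s,a),dpt(t,b))
S=s['p'][:,:,::-1];T=t['p'][:,:,::-1]
a=cv2.resize(S[150:290,195:395],None,fx=4,fy=4,interpolation=2)[:560,:800]
b=cv2.resize(T[145:260,245:415],None,fx=4.7,fy=4.7,interpolation=2)[:600,:800]
cv2.imwrite('pics/sc.png',a);cv2.imwrite('pics/tc.png',b)
E
```

```text
boss (array([ 0.49495189, -0.26743221,  0.07398863]), [array([ 0.1, -0. ]), array([0., 0.])]) [ 0.50444095 -0.27728429  0.08518265] [ 0.49369197 -0.26516598  0.0863436 ]
rim (array([0.52746382, 0.11462992, 0.11012532]), [array([-0.5,  0.1]), array([-0.3, -0.4])]) [0.53764232 0.10065647 0.12078166] [0.53119734 0.11732373 0.07466431]
handle (array([ 0.42689442, -0.23388454,  0.11234016]), [array([-0.1,  0. ]), array([-0., -0.])]) [ 0.4373281  -0.24357909  0.12258987] [ 0.42616764 -0.23276065  0.12074975]
```

View pics/sc.png

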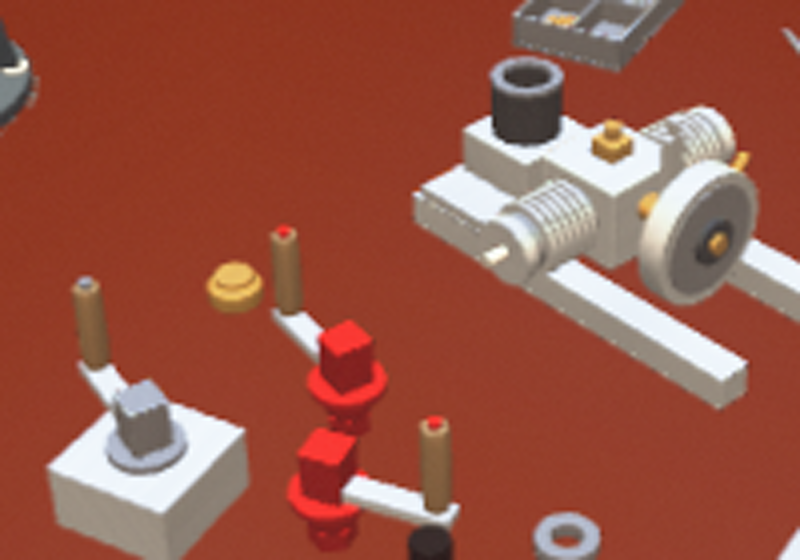

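The crop confirms the choice: a grey crank in the white block at crop (145,420), both others red, and the flywheel pin leaning right at crop (742,160). Next I move over the tube.

>>> arm_command:
  deltas: [1,-0.041,-0.032,-0.01,0,1,-0.041,-0.032,-0.01,0,1,-0.041,-0.032,-0.01,0,1,-0.041,-0.032,-0.01,0,1,-0.041,-0.032,-0.01,0,1,-0.041,-0.032,-0.01,0,1,-0.041,-0.032,-0.01,0,1,-0.041,-0.032,-0.01,0,1,-0.041,-0.032,-0.01,0,1,-0.041,-0.032,-0.01,0,1,0,0,0,0,1,0,0,0,0]

```text
time: 1.6
position: [0.4974, 0.114, 0.322]
tool_rot: [0.206, 0.978, 0.0, -0.001]
ft_force: [-0.2, 0.3, -0.1]
grip_width: 0.0871
grip_force: 0.0
```

```bash
cat >> h.py <<'E'
def snap(n,f):
    from rig import imaging,status
    o=status.get_obs();c=imaging.camera_params(n);p,d=imaging.camera(n)
    cv2.imwrite(f"pics/{f}.png",p[:,:,::-1]);np.savez(f"pics/{f}.npz",p=p,d=d,pos=o['position'],rot=o['tool_rot'],q=o['q'],**c);return cam(f)
E
python3 - <<'E'
from h import *
z=snap('wrist','w1')
T=np.linalg.inv(z['camera_from_world']);r=R.from_quat(z['rot']).as_matrix()
print(z['pos'],z['q'],r.round(3),'cam pos',T[:3,3],'in tool',r.T@(T[:3,3]-z['pos']),'look tool',r.T@-T[:3,2],z['intrinsics'])
print(proj(z,[.53,.115,.12]))
E
```

```text
[0.49737207 0.11402454 0.32197064] [ 5.71814058e-03  2.61050264e-01  1.58090247e+00  6.06710190e-04
  1.30150902e+00 -1.14967775e+00] [[-0.915  0.404 -0.002]
 [ 0.404  0.915  0.001]
 [ 0.002 -0.    -1.   ]] cam pos [0.43439753 0.14260829 0.48556897] in tool [ 0.06947216  0.00069015 -0.16346369] look tool [-2.55829553e-01  1.28808468e-04  9.66721895e-01] [[347.82022533   0.         318.28195592]
 [  0.         347.82022533 197.43360395]
 [  0.           0.           1.        ]]
[330.56506003 199.77564226]
```

View pics/w1.png

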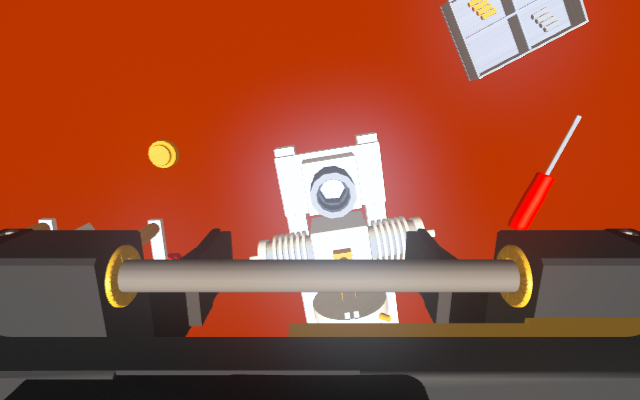

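The wrist view shows the tube rim around (333,190) with a hex-looking bore, the flywheel top near (345,300) and the pin at (385,317). I measure the rim by depth and ray casts, and crop it.

```bash
cat >> h.py <<'E'
def cloud(z):
    T=z['camera_from_world'];k=z['intrinsics'];v,u=np.mgrid[:400,:640];d=z['d']
    c=np.stack([(u-k[0,2])/k[0,0]*d,-(v-k[1,2])/k[1,1]*d,-d],-1)
    return (c-T[:3,3])@T[:3,:3]
def circ(P):
    A=np.c_[2*P[:,:2],np.ones(len(P))];s=np.linalg.lstsq(A,(P[:,:2]**2).sum(1),rcond=None)[0]
    return s[:2],np.sqrt(s[2]+s[:2]@s[:2])
E
python3 - <<'E'
from h import *
for f,(u0,v0,w) in dict(w1=(333,190,32),top0=(281,218,16),scene0=(326,172,16)).items():
    z=cam(f);P=cloud(z);m=np.zeros((400,640),bool);m[v0-w:v0+w,u0-w:u0+w]=1
    z_=P[...,2];h=np.histogram(z_[m],bins=np.arange(0.08,0.14,.004));print(f,h[0])
    s=m&(z_>.112)&(z_<.128);Q=P[s];print('rim n',len(Q),'z med',np.median(Q[:,2]),'minmax',Q.min(0),Q.max(0),'mid',(Q.min(0)+Q.max(0))/2)
z=cam('w1');I=z['p'][:,:,::-1][150:230,283:383];cv2.imwrite('pics/w1c.png',cv2.resize(I,None,fx=7,fy=7,interpolation=2))
E
```

```text
w1 [ 43  53  42  50 160  80  59  61  63 186 762   0   0   0   0]
rim n 1011 z med 0.12103306901802463 minmax [0.50070131 0.0943348  0.11200984] [0.55225294 0.14515219 0.12377545] mid [0.52647713 0.1197435  0.11789265]
top0 [21 11 32 43 11  5  7  8 19 35 39  4  0  0  0]
rim n 97 z med 0.11905362871977371 minmax [0.50125337 0.09556688 0.11327837] [0.5523771  0.14348574 0.12698109] mid [0.52681523 0.11952631 0.12012973]
scene0 [16 23 32 33 26 32 27 35 32 52 54  0  0  0  0]
rim n 138 z med 0.1192100966049345 minmax [0.50357735 0.0902631  0.11212965] [0.55461272 0.15013559 0.12358473] mid [0.52909504 0.12019934 0.11785719]
```

View pics/w1c.png

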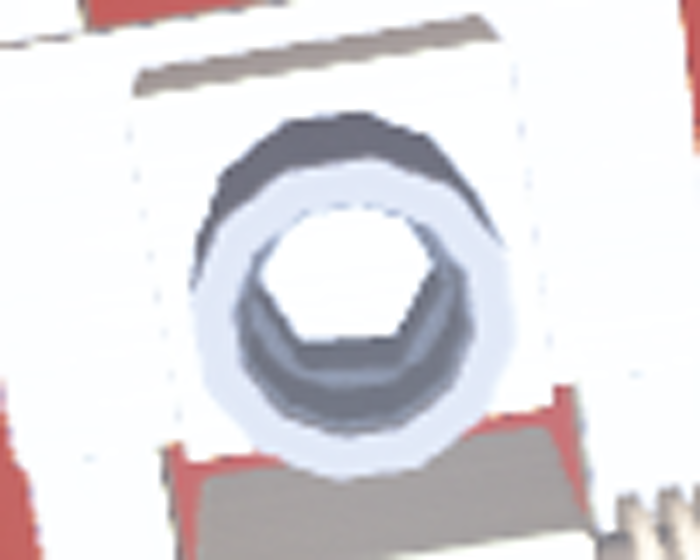

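The tube bore shows the female hex: vertices of its lower edge at crop (262,270), (300,345), (397,338) and (432,265), so one flat runs nearly along the image's horizontal. Next: over the crank.

>>> arm_command:
  deltas: [1,-0.019,-0.0437,0,0,1,-0.019,-0.0437,0,0,1,-0.019,-0.0437,0,0,1,-0.019,-0.0437,0,0,1,-0.019,-0.0437,0,0,1,-0.019,-0.0437,0,0,1,-0.019,-0.0437,0,0,1,-0.019,-0.0437,0,0,1,0,0,0,0,1,0,0,0,0]

```text
time: 2.9
position: [0.4962, -0.2654, 0.322]
tool_rot: [0.205, 0.979, 0.001, -0.001]
ft_force: [-0.2, -0.0, -0.7]
grip_width: 0.0869
grip_force: 0.0
```

Run:
```python
from h import *
z=cam('w1');P=lambda c,h:onplane(z,(283+c[0]/7-.43,150+c[1]/7-.43),h)
for h in(.098,.08):
    a,b,c,d=[P(x,h) for x in((262,270),(300,345),(397,338),(432,265))]
    f=lambda p,q:np.degrees(np.arctan2(*(q-p)[1::-1]))
    print(h,'bottom edge',f(b,c),np.linalg.norm(b-c),'diag',f(a,d),np.linalg.norm(a-d),'L',f(a,b)%60,'R',f(c,d)%60,'mod',f(b,c)%60,f(a,d)%60)
z=snap('wrist','w2');print(z['pos'],z['q'],R.from_quat(z['rot']).as_matrix()[:,0])
C=cloud(z);s=(C[...,2]>.08)&(C[...,2]<.09)&(np.hypot(C[...,0]-.497,C[...,1]+.267)<.04)
I=z['p'][:,:,::-1];print(proj(z,[.497,-.267,.085]),s.sum())
cv2.imwrite('pics/w2c.png',cv2.resize(I[60:240,200:440],None,fx=3.3,fy=3.3,interpolation=2))
for h in(.15,.13,.12):
    t=(abs(C[...,2]-h)<.006)&(np.hypot(C[...,0]-.497,C[...,1]+.267)<.12);print(h,t.sum(),C[t].mean(0) if t.sum() else 0)
if s.sum():
    Q=C[s].astype(np.float32);r=cv2.minAreaRect(Q[:,:2]*1000);print('boss top rect',r,np.median(Q[:,2]))
t=(abs(C[...,2]-.051)<.004)&(np.hypot(C[...,0]-.497,C[...,1]+.267)<.04);print('flange',t.sum(),C[t].min(0),C[t].max(0))
```

```text
0.098 bottom edge 70.49329892868067 0.01600721298465482 diag 67.94936591393935 0.027779672029030575 L 2.5410797791537854 R 12.073145020340291 mod 10.493298928680673 7.949365913939346
0.08 bottom edge 70.49329892868052 0.0167506415298862 diag 67.94936591393925 0.029069852973292686 L 2.5410797791537814 R 12.073145020340064 mod 10.493298928680517 7.949365913939246
[ 0.49620752 -0.26536158  0.32201442] [-6.90075495e-01  3.41773451e-01  1.45992743e+00  7.97005966e-04
  1.34206064e+00 -1.84762615e+00] [-0.91574821  0.40174831  0.00187431]
[316.34829021 168.68584263] 508
0.15 0 0
0.13 153 [ 0.43048599 -0.23986069  0.12590795]
0.12 183 [ 0.43045519 -0.23994553  0.12308527]
boss top rect ((493.5968322753906, -269.79144287109375), (25.662277221679688, 26.229707717895508), 66.21256256103516) 0.08625957
flange 850 [ 0.45809294 -0.3052142   0.04700024] [ 0.5355785  -0.22831228  0.05499301]
```

View pics/w2c.png

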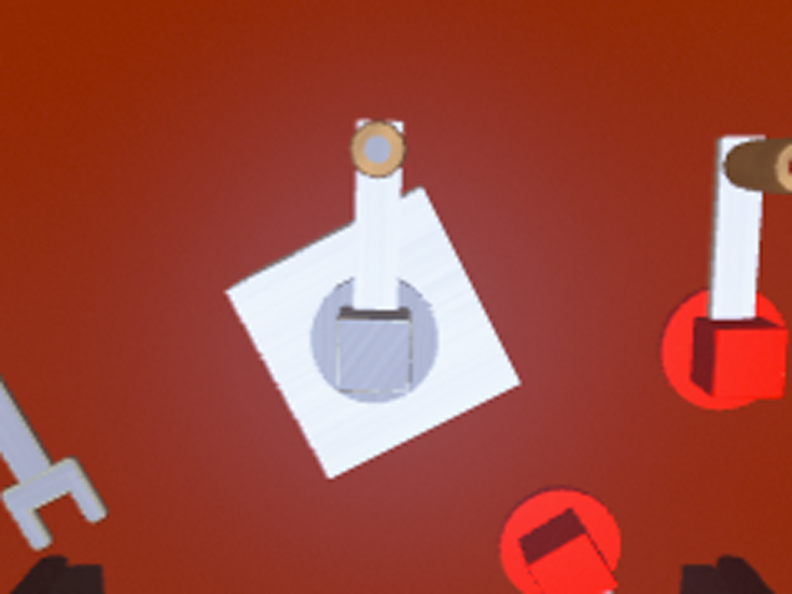

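Over the crank: boss top at crop (375,350), z = 86 mm (85 expected), handle at crop (377,148), 69.8 mm from the axis. The arm lies along tool x within a degree. I descend and grasp.

>>> arm_command:
  deltas: [1,0.0006,-0.005,0.05,0,1,0,0,0.05,0,1,0,0,0.05,0,1,0,0,0.04,0,1,0,0,0.03,0,1,0,0,0.024,0,1,0,0,0.02,0,1,0,0,0,0,1,0,0,0,0]

```text
time: 4.08
position: [0.4945, -0.2709, 0.0594]
tool_rot: [0.205, 0.979, -0.0, 0.001]
ft_force: [0.5, -0.2, 0.5]
grip_width: 0.0869
grip_force: 0.0
```

>>> arm_command:
  deltas: [-1,0,0,0,0,-1,0,0,0,0,-1,0,0,0,0,-1,0,0,0,0,-1,0,0,0,0,-1,0,0,0,0]
  newtons: 30

```text
time: 4.82
position: [0.4937, -0.2717, 0.0585]
tool_rot: [0.206, 0.979, 0.0, -0.0]
ft_force: [-0.0, 0.2, -0.8]
grip_width: 0.0347
grip_force: 0.0
```

>>> arm_command:
  deltas: [-1,0,0,0,0,-1,0,0,0,0,-1,0,0,0,0,-1,0,0,0,0]

```text
time: 5.32
position: [0.4937, -0.2715, 0.0585]
tool_rot: [0.206, 0.979, 0.0, -0.0]
ft_force: [0.9, 1.2, 0.9]
grip_width: 0.0257
grip_force: 29.7
```

>>> arm_command:
  deltas: [-1,0,0,-0.01,0,-1,0,0,-0.02,0,-1,0,0,-0.03,0,-1,0,0,-0.04,0,-1,0,0,-0.04,0,-1,0,0,0,0,-1,0,0,0,0]

```text
time: 6.2
position: [0.4927, -0.2708, 0.1975]
tool_rot: [0.206, 0.979, 0.001, -0.001]
ft_force: [-0.5, -0.1, -3.9]
grip_width: 0.0261
grip_force: 29.7
```

Run:
```python
from h import *
z=snap('wrist','w3');r=R.from_quat(z['rot']).as_matrix();C=(cloud(z)-z['pos'])@r
print(z['pos'])
# handle top & boss top in tool frame
t=(C[...,2]<-.055)&(C[...,2]>-.08)&(C[...,0]>.05)&(C[...,0]<.09)&(abs(C[...,1])<.02)
print('handle',t.sum(),C[t].mean(0) if t.any() else 0, C[t].min(0) if t.any() else 0,C[t].max(0) if t.any() else 0)
I=z['p'][:,:,::-1];print(proj(z,z['pos']+r@[0,0,-.027]),proj(z,z['pos']+r@[.07,0,-.065]))
b=(C[...,2]<-.02)&(C[...,2]>-.033)&(abs(C[...,0])<.03)&(abs(C[...,1])<.02);print('boss',b.sum(),C[b].min(0) if b.any() else 0,C[b].max(0) if b.any() else 0)
```

```text
[ 0.49265111 -0.27082715  0.1974647 ]
handle 2827 [ 0.07071181  0.00200562 -0.06652623] [ 0.0619302  -0.00658863 -0.07181464] [ 0.07891008  0.01044976 -0.05517538]
[316.54763518 272.32707068] [315.67294748 103.35939423]
boss 2152 [-0.01276856 -0.01992096 -0.03298628] [ 0.01445459  0.01997315 -0.02001458]
```

>>> arm_command:
  deltas: [-1,0.007,0.0206,0,0,-1,0.014,0.0412,0,0,-1,0.014,0.0412,0,0,-1,0.014,0.0412,0,0,-1,0.014,0.0412,0,0,-1,0.014,0.0412,0,0,-1,0.014,0.0412,0,0,-1,0.014,0.0412,0,0,-1,0.0136,0.041,0,0,-1,0.007,0.0206,0,-0.05,-1,0,0,0,0,-1,0,0,0,0]

```text
time: 7.75
position: [0.527, 0.1182, 0.1977]
tool_rot: [0.181, 0.983, -0.0, -0.001]
ft_force: [0.6, -1.1, -3.6]
grip_width: 0.0256
grip_force: 29.7
```

Run:
```python
from h import *
for n in('scene','top','wrist'):
    z=snap(n,n[0]+'4');r=R.from_quat(z['rot']).as_matrix();o=z['pos']+r@[.0006,0,.013];P=cloud(z)
    if n=='scene': print(z['pos'],z['q'],r[:,0],o)
    h=o+r@[.07,0,-.078]
    t=(abs(P[...,2]-h[2])<.006)&(np.hypot(P[...,0]-h[0],P[...,1]-h[1])<.02)
    if t.any(): print(n,'handle top expected',h,'seen',(P[t].min(0)+P[t].max(0))/2,np.median(P[t][:,2]),t.sum())
z=cam('s4');I=z['p'][:,:,::-1];a=cv2.resize(I[100:220,270:400],None,fx=4.6,fy=4.6,interpolation=2)
z=cam('w4');I=z['p'][:,:,::-1];cv2.imwrite('pics/s4c.png',a)
```

```text
[0.52704925 0.11824317 0.19765124] [ 1.39459684e-02  4.47205885e-01  1.67087301e+00 -4.52859121e-04
  1.02596030e+00 -1.19200993e+00] [-0.934262    0.35658096  0.00213016] [0.52645696 0.11845164 0.18465256]
wrist handle top expected [0.46178957 0.14280853 0.26314638] seen [0.46252477 0.14462739 0.26313971] 0.2641219576218231 2761
```

View pics/s4c.png

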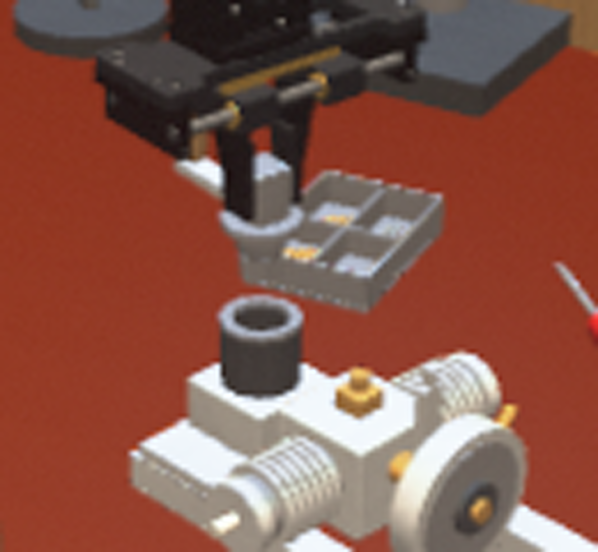

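The scene crop shows the crank in the fingers right above the tube: flange centre at crop x ≈ 262, tube at x ≈ 261. I check the sideways offset numerically.

Run:
```python
from h import *
z=cam('s4');P=cloud(z);R0=z['camera_from_world'][:3,:3];d=np.array([*R0[0,:2],0]);d/=np.linalg.norm(d)
o=np.array([.5265,.1184,0]);lat=(P-o)@d;w=np.hypot(P[...,0]-o[0],P[...,1]-o[1])<.04
for n,a,b in(('pilot/hex',.155,.18),('flange',.183,.191),('tube',.098,.121)):
    t=w&(P[...,2]>a)&(P[...,2]<b);rows=np.where(t.any(1))[0]
    L=[(lat[r][t[r]].min(),lat[r][t[r]].max()) for r in rows];L=np.array(L)*1000
    print(n,np.round(np.c_[rows,L,L.mean(1)],1).tolist())
print('d',d)
```

```text
pilot/hex [[152.0, -13.7, 16.9, 1.6], [153.0, -10.9, 16.9, 3.0], [154.0, -11.0, 14.1, 1.6], [155.0, -10.9, 14.1, 1.6], [156.0, -10.9, 14.1, 1.6], [157.0, -10.9, 11.3, 0.2], [158.0, -8.3, 14.2, 3.0], [159.0, -8.2, 11.3, 1.5], [160.0, -8.3, 0.1, -4.1]]
flange [[146.0, -21.9, 25.4, 1.7], [147.0, -16.4, 25.1, 4.3], [148.0, -22.0, 19.5, -1.2], [149.0, -22.0, 25.0, 1.5], [150.0, -19.2, 22.0, 1.4], [151.0, -13.8, 19.2, 2.7], [152.0, -8.3, 10.9, 1.3]]
tube [[164.0, -5.0, 6.6, 0.8], [165.0, -10.8, 18.0, 3.6], [166.0, -19.5, 23.7, 2.1], [167.0, -19.5, 23.5, 2.0], [168.0, -19.5, 20.4, 0.4], [169.0, -13.8, 26.1, 6.1], [170.0, -22.4, 26.1, 1.8], [171.0, -22.5, 25.9, 1.7], [172.0, -22.5, 26.1, 1.8], [173.0, -22.5, 26.1, 1.8], [174.0, -22.5, 26.1, 1.8], [175.0, -22.5, 26.3, 1.9], [176.0, -22.6, 23.0, 0.2], [177.0, -19.7, 23.1, 1.7], [178.0, -19.8, 17.1, -1.3], [179.0, -2.8, 8.6, 2.9]]
d [0.84861319 0.52901384 0.        ]
```

>>> arm_command:
  deltas: [-1,0,0,0.012,0,-1,0,0,0.012,0,-1,0,0,0.008,0,-1,0,0,0.003,0,-1,0,0,0.003,0,-1,0,0,0.003,0,-1,0,0,0,0]

```text
time: 8.78
position: [0.5281, 0.1182, 0.1575]
tool_rot: [0.181, 0.983, -0.0, -0.0]
ft_force: [-0.4, 0.3, -4.4]
grip_width: 0.0257
grip_force: 29.7
```

>>> arm_command:
  deltas: [-1,0,0,0.003,0,-1,0,0,0.003,0,-1,0,0,0.002,0,-1,0,0,0.002,0,-1,0,0,0,0,-1,0,0,0,0]

```text
time: 9.52
position: [0.5282, 0.1181, 0.1476]
tool_rot: [0.181, 0.983, 0.0, 0.0]
ft_force: [0.4, -0.1, -3.4]
grip_width: 0.0258
grip_force: 29.7
```

>>> arm_command:
  deltas: [-1,0,0,0.001,0,-1,0,0,0.001,0,-1,0,0,0.001,0,-1,0,0,0.001,0,-1,0,0,0.001,0,-1,0,0,0,0,-1,0,0,0,0]

```text
time: 10.4
position: [0.5282, 0.1182, 0.1429]
tool_rot: [0.181, 0.983, 0.0, 0.0]
ft_force: [-1.4, 0.1, 0.8]
grip_width: 0.0258
grip_force: 29.7
```

>>> arm_command:
  deltas: [-1,0,0,0.001,0,-1,0,0,0.001,0,-1,0,0,0,0,-1,0,0,0,0]

```text
time: 10.9
position: [0.5278, 0.1183, 0.1412]
tool_rot: [0.181, 0.983, 0.0, -0.0]
ft_force: [-3.4, 0.2, 4.9]
grip_width: 0.0261
grip_force: 29.7
```

>>> arm_command:
  deltas: [-1,0.001,0,0,0,-1,0,0,0,0,-1,0,0,0,0]

```text
time: 11.28
position: [0.5277, 0.1183, 0.1411]
tool_rot: [0.181, 0.983, -0.0, 0.001]
ft_force: [-2.2, -0.3, 6.0]
grip_width: 0.0259
grip_force: 29.7
```

>>> arm_command:
  deltas: [-1,0,0,0,-0.025,-1,0,0,0,-0.025,-1,0,0,0,0]

```text
time: 11.65
position: [0.5275, 0.1183, 0.1407]
tool_rot: [0.157, 0.988, -0.0, 0.0]
ft_force: [-2.0, -1.8, 4.8]
grip_width: 0.0259
grip_force: 29.7
```

>>> arm_command:
  deltas: [-1,0.0005,-0.0005,0,-0.025,-1,0,0,0,-0.025,-1,0,0,0,0]

```text
time: 12.02
position: [0.5263, 0.1185, 0.1397]
tool_rot: [0.132, 0.991, 0.0, -0.0]
ft_force: [1.8, 0.5, -3.4]
grip_width: 0.0257
grip_force: 29.7
```

>>> arm_command:
  deltas: [-1,0,0,0,-0.025,-1,0,0,0,-0.025,-1,0,0,0,0]

```text
time: 12.4
position: [0.5263, 0.1185, 0.1399]
tool_rot: [0.107, 0.994, 0.0, -0.0]
ft_force: [1.7, 1.9, -8.2]
grip_width: 0.0259
grip_force: 29.8
```

>>> arm_command:
  deltas: [-1,0,0,0,0.025,-1,0,0,0,0.025,-1,0,0,0,0]

```text
time: 12.78
position: [0.5264, 0.1183, 0.1407]
tool_rot: [0.132, 0.991, 0.0, -0.0]
ft_force: [-0.3, 1.6, -6.0]
grip_width: 0.0255
grip_force: 29.7
```

>>> arm_command:
  deltas: [-1,0,0,0.001,0,-1,0,0,0.001,0,-1,0,0,0,0]

```text
time: 13.15
position: [0.5266, 0.1183, 0.1387]
tool_rot: [0.132, 0.991, 0.0, 0.0]
ft_force: [0.7, 3.2, -1.7]
grip_width: 0.0258
grip_force: 29.7
```

>>> arm_command:
  deltas: [-1,0,0.0005,0.001,0,-1,0,0,0.001,0,-1,0,0,0,0]

```text
time: 13.52
position: [0.5266, 0.1185, 0.1363]
tool_rot: [0.132, 0.991, -0.0, -0.0]
ft_force: [0.0, 1.2, -4.1]
grip_width: 0.0259
grip_force: 29.7
```

>>> arm_command:
  deltas: [-1,0,0,0.001,0,-1,0,0,0.001,0,-1,0,0,0,0]

```text
time: 13.9
position: [0.5266, 0.1185, 0.1344]
tool_rot: [0.132, 0.991, -0.0, -0.0]
ft_force: [-0.9, 0.7, -4.1]
grip_width: 0.026
grip_force: 29.7
```

>>> arm_command:
  deltas: [-1,0,0,0.001,0,-1,0,0,0.001,0,-1,0,0,0,0]

```text
time: 14.28
position: [0.5267, 0.1186, 0.1335]
tool_rot: [0.132, 0.991, -0.0, 0.0]
ft_force: [-2.4, -0.6, 5.6]
grip_width: 0.0258
grip_force: 29.7
```

Run:
```python
from rig import status
o=status.get_obs();print(o['position'],o['ft_force'],o['moment'],o['q'])
```

```text
[0.52672364 0.11858084 0.13346349] [-2.39987861 -0.55738194  5.63155202] [-0.01011535  0.49922242  0.03532616] [ 1.45111311e-02  5.39888061e-01  1.73105211e+00 -3.19993080e-04
  8.70329192e-01 -1.29143487e+00]
```

Seated: free travel down, then a firm stop at TCP z 0.1335, as expected. Now I measure the pin's lean.

```bash
cat >> h.py <<'E'
def pin(z,tube,ang,box=None,verbose=1):
    p=z['p'][:,:,::-1].copy();hsv=cv2.cvtColor(p,cv2.COLOR_BGR2HSV)
    m=cv2.inRange(hsv,(14,120,90),(32,255,255));m=cv2.bitwise_and(m,cv2.inRange(z['d'],.2,3.))
    ex=np.array([np.cos(ang),np.sin(ang),0]);ey=np.array([-ex[1],ex[0],0]);c=np.array([*tube,.066])+.165*ex
    out=[]
    for v,u in zip(*np.where(m)):
        o,d=ray(z,(u,v));s=((c-o)@ex)/(d@ex);X=o+s*d-c;y,zz=X@ey,X[2];r=np.hypot(y,zz)
        if .051<r<.068 and zz>0 and abs(z['d'][v,u]-s)<.025: out.append((u,v,y,zz,r,np.arctan2(y,zz)))
    return np.array(out)
E
python3 - <<'E'
from h import *
z=cam('s4');t=np.array([.5262,.1184])
hub=onplane(z,(374.3,210.9),.066)[:2];print('hub',hub,np.linalg.norm(hub-t),np.arctan2(*(hub-t)[::-1]))
# engine edges: white rails long direction from top
P=cloud(cam('w1'));
m=((P[...,2]>.012)&(P[...,2]<.05)&(np.hypot(P[...,0]-.6,P[...,1]-.1)<.25)&(P[...,0]<.56)).astype(np.uint8)
Q=P[m>0][:,:2].astype(np.float32)*1000;print('wrist base rect',cv2.minAreaRect(Q))
P=cloud(cam('top0'));m=(P[...,2]>.05)&(np.hypot(P[...,0]-.6,P[...,1]-.1)<.2);Q=P[m][:,:2].astype(np.float32)*1000;print('cyl rect',cv2.minAreaRect(Q))
for a in(-.12,-.08,-.15):
    r=pin(z,t,a);print(a,len(r),r.mean(0).round(3) if len(r) else 0)
r=pin(z,t,-.12);print(r.round(3))
E
```

```text
hub [0.70634369 0.07190892] 0.1860461462795521 -0.2525666878318502
wrist base rect ((485.57525634765625, 30.679244995117188), (334.3953552246094, 146.41900634765625), 86.6363754272461)
cyl rect ((602.7805786132812, 95.91007995605469), (209.45445251464844, 190.6318817138672), 24.20810317993164)
-0.12 0 0
-0.08 0 0
-0.15 1 [3.80e+02 1.88e+02 3.30e-02 3.90e-02 5.10e-02 6.97e-01]
[]
```

Run:
```python
from h import *
t=np.array([.5262,.1184])
# white engine cluster in wrist w1 at height: rear base edges via Hough of depth-height mask
P=cloud(cam('top0'));z=P[...,2]
m=((z>.01)&(np.hypot(P[...,0]-.6,P[...,1]-.1)<.22)).astype(np.uint8)*255
p=cam('top0')['p'];g=cv2.Canny(p[:,:,0],60,150);g=g&cv2.dilate(m,np.ones((5,5)))
L=cv2.HoughLinesP(g,1,np.pi/360,18,minLineLength=22,maxLineGap=3)
for a in L[:,0]:
    A,B=[onplane(cam('top0'),q,.02) for q in(a[:2],a[2:])];d=B-A
    d=d if d[0]>0 else -d
    print(a,np.arctan2(d[1],d[0]).round(3),end=' | ')
for a in(-.2,-.23,-.26):
  for f in('s4','w1'):
    r=pin(cam(f),t,a);print(a,f,len(r),r.mean(0).round(3) if len(r) else 0, r[r[:,4].argmax()].round(3) if len(r) else 0)
```

```text
[260 228 267 202] -0.258 | [308 194 316 161] -0.249 | [273 182 280 153] -0.233 | [296 239 305 208] -0.293 | -0.2 s4 6 [3.80167e+02 1.89167e+02 4.00000e-02 3.70000e-02 5.40000e-02 8.20000e-01] [3.80e+02 1.88e+02 3.80e-02 4.10e-02 5.60e-02 7.49e-01]
-0.2 w1 51 [3.85196e+02 3.17333e+02 3.20000e-02 4.80000e-02 5.80000e-02 5.87000e-01] [3.88e+02 3.21e+02 3.40e-02 5.60e-02 6.50e-02 5.43e-01]
-0.23 s4 10 [3.799e+02 1.899e+02 4.200e-02 3.600e-02 5.600e-02 8.570e-01] [3.80e+02 1.88e+02 4.20e-02 4.30e-02 6.00e-02 7.75e-01]
-0.23 w1 57 [3.84737e+02 3.17088e+02 3.60000e-02 4.60000e-02 5.90000e-02 6.73000e-01] [3.88e+02 3.21e+02 3.90e-02 5.40e-02 6.70e-02 6.20e-01]
-0.26 s4 11 [3.79727e+02 1.90000e+02 4.40000e-02 3.80000e-02 5.80000e-02 8.67000e-01] [3.81e+02 1.89e+02 5.00e-02 3.90e-02 6.30e-02 9.09e-01]
-0.26 w1 60 [3.84267e+02 3.16700e+02 4.10000e-02 4.30000e-02 6.00000e-02 7.63000e-01] [3.88e+02 3.20e+02 4.40e-02 5.10e-02 6.70e-02 7.18e-01]
```

>>> arm_command:
  deltas: [-1,0,0,-0.0005,0.05,-1,0,0,0,0.1,-1,0,0,0,0.1,-1,0,0,0,0.1,-1,0,0,0,0]

```text
time: 14.9
position: [0.5266, 0.1184, 0.1335]
tool_rot: [0.302, 0.953, -0.0, 0.0]
ft_force: [-3.0, -1.4, 2.6]
grip_width: 0.026
grip_force: 29.7
```

Run:
```python
from h import *
from rig import status
o=status.get_obs();print(o['position'],o['ft_force'],o['moment'],o['q'][5])
z=snap('scene','s5')
for f in('s4','s5'):
    r=pin(cam(f),np.array([.5262,.1184]),-.25);print(f,len(r),r.mean(0).round(3) if len(r) else 0)
```

```text
[0.52660501 0.11842298 0.13347219] [-3.03909631 -1.37587113  2.60267111] [-0.20983249  0.40646168  0.04810809] -0.9427286795594828
s4 11 [3.79727e+02 1.90000e+02 4.30000e-02 3.70000e-02 5.70000e-02 8.60000e-01]
s5 13 [3.79538e+02 1.89308e+02 4.20000e-02 4.00000e-02 5.80000e-02 8.13000e-01]
```

>>> arm_command:
  deltas: [-1,0,0,0,0.125,-1,0,0,0,0.125,-1,0,0,0,0.125,-1,0,0,0,0.125,-1,0,0,0,0.125,-1,0,0,0,0.125,-1,0,0,0,0.125,-1,0,0,0,0.125,-1,0,0,0,0.125,-1,0,0,0,0.125,-1,0,0,0,0.125,-1,0,0,0,0.125]

```text
time: 16.45
position: [0.5254, 0.1183, 0.1335]
tool_rot: [0.871, 0.491, -0.001, -0.0]
ft_force: [-5.7, -1.6, 7.0]
grip_width: 0.0255
grip_force: 29.9
```

Run:
```python
from h import *
from rig import status
o=status.get_obs();print(o['position'],o['ft_force'],o['moment'],o['q'][5])
z=snap('scene','s6');snap('wrist','w6')
r=pin(z,np.array([.5262,.1184]),-.25);print(len(r),r.mean(0).round(3) if len(r) else 0)
cv2.imwrite('pics/s6c.png',cv2.resize(z['p'][:,:,::-1][120:240,290:420],None,fx=4.6,fy=4.6,interpolation=2))
```

```text
[0.52538538 0.1182991  0.13349327] [-5.66814087 -1.62124437  6.97356528] [-0.36443337  0.82667566  0.43826704] 0.5599262467728898
6 [3.725e+02 1.890e+02 1.200e-02 5.500e-02 5.600e-02 2.170e-01]
```

View pics/s6c.png

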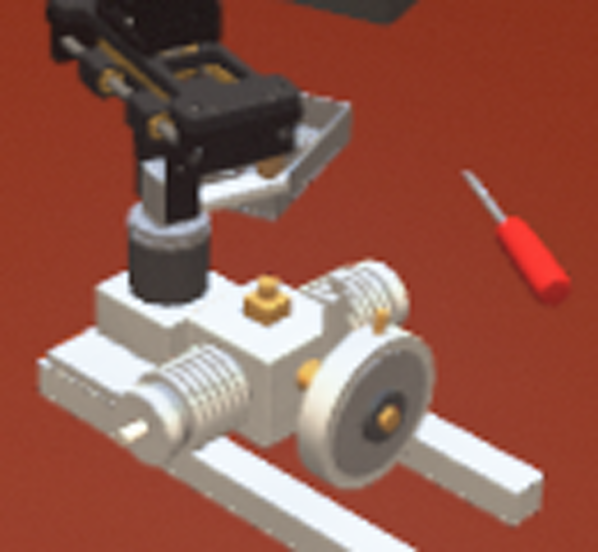

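Crop shows the flange on the rim at (170,215) and the pin near the top at (381,318), lean about 0.21. I turn 0.45 more.

>>> arm_command:
  deltas: [-1,0,0,0,0.1,-1,0,0,0,0.1,-1,0,0,0,0.1,-1,0,0,0,0.1,-1,0,0,0,0.05,-1,0,0,0,0]

```text
time: 17.3
position: [0.5252, 0.1186, 0.1335]
tool_rot: [0.958, 0.286, -0.002, -0.0]
ft_force: [-4.2, 0.0, 6.9]
grip_width: 0.0258
grip_force: 29.9
```

Run:
```python
from h import *
from rig import status
o=status.get_obs();print(o['position'],o['ft_force'],o['moment'],o['q'][5])
z=snap('scene','s7');zt=snap('top','t7');t=np.array([.5262,.1184])
for a in(-.24,-.26):
  for y in(z,zt):
    r=pin(y,t,a);print(a,len(r),r.mean(0).round(3) if len(r) else 0)
ex=np.array([np.cos(.25),-np.sin(.25),0]);X=np.r_[t,.145]+.15*ex;print('pointer',proj(z,X),proj(zt,X),'pin up',proj(z,np.r_[t,.129]+.165*ex),proj(zt,np.r_[t,.129]+.165*ex))
a=cv2.resize(z['p'][:,:,::-1][160:225,340:400],None,fx=8,fy=8,interpolation=2);b=cv2.resize(zt['p'][:,:,::-1][150:215,262:300],None,fx=8,fy=8,interpolation=2)
cv2.imwrite('pics/c7.png',np.hstack([a,b]))
```

```text
[0.52515036 0.11859094 0.13350848] [-4.24321518  0.04914596  6.90920839] [-0.23821296  0.89271085  0.22503193] 1.0066222515893357
-0.24 7 [ 3.69429e+02  1.90286e+02 -2.00000e-03  5.60000e-02  5.60000e-02
 -3.80000e-02]
-0.24 0 0
-0.26 7 [3.69429e+02 1.90286e+02 1.00000e-03 5.60000e-02 5.60000e-02 2.10000e-02]
-0.26 0 0
pointer [365.69955669 180.78531269] [289.29956611 174.05993993] pin up [369.68613663 188.07053748] [290.73309732 171.07510498]
```

View pics/c7.png

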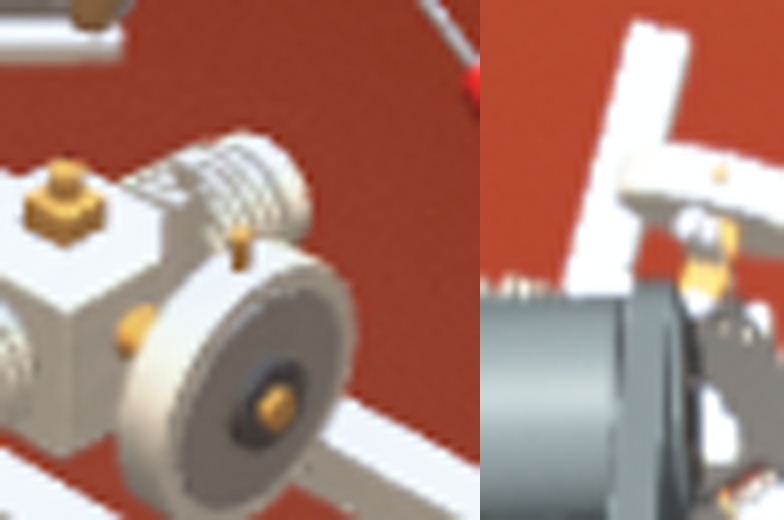

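The scene crop shows the pin at the top at (240,245); in the top crop it is at (720,175). I check with the wrist camera, which now looks from the flywheel side.

Run:
```python
from h import *
z=snap('wrist','w7');t=np.array([.5262,.1184]);ex=np.array([np.cos(.25),-np.sin(.25),0])
for n,X in(('pin',np.r_[t,.129]+.165*ex),('ptr',np.r_[t,.145]+.15*ex)): print(n,proj(z,X))
for a in(-.24,-.26):
    r=pin(z,t,a);print(a,len(r),r.mean(0).round(3) if len(r) else 0)
cv2.imwrite('pics/w7b.png',cv2.resize(z['p'][:,:,::-1],None,fx=1.25,fy=1.25))
```

```text
pin [600.27713534   6.23132374]
ptr [598.5376437  23.4777501]
-0.24 0 0
-0.26 0 0
```

View pics/w7b.png

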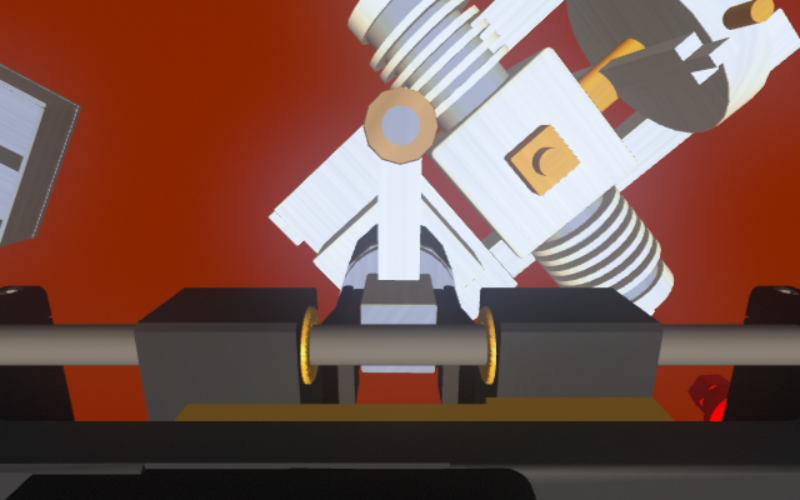

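The view shows the brass pin's tip at about (610,8) in original pixels, the square block with its brass nut at (425,125), and the crank arm seated over the tube. I use the block's edges in the same image for the engine's yaw and axis, then the pin's sideways offset.

Run:
```python
from h import *
t=np.array([.5262,.1184])
z=cam('w7');P=cloud(z)
print('block depth z',P[145,370],P[60,440],'nut',P[125,425],'pin tip',P[6:11,606:613,2].round(3).tolist())
hb=np.median(P[100:110,395:405,2])
for f in('w7','w1'):
    Q=cloud(cam(f));c0=t+.085*np.array([np.cos(.25),-np.sin(.25)])
    m=((abs(Q[...,2]-hb)<.004)&(np.hypot(Q[...,0]-c0[0],Q[...,1]-c0[1])<.06)).astype(np.uint8)
    n,l,s,_=cv2.connectedComponentsWithStats(m);k=1+s[1:,4].argmax();q=Q[l==k][:,:2].astype(np.float32)*1000
    r=cv2.minAreaRect(q);print(f,hb,s[k,4],r,'center from tube',np.array(r[0])/1000-t)
C=[(433,155),(550,47),(637,160),(515,258)];W=[onplane(z,np.array(c)/1.25,hb)[:2] for c in C]
an=lambda a,b:np.arctan2(*(b-a)[::-1])
print('edges',[ (an(W[i],W[(i+1)%4])%(np.pi/2)-np.pi/2).round(3) for i in range(4)],[np.linalg.norm(W[i]-W[(i+1)%4]).round(4) for i in range(4)],np.mean(W,0))
hsv=cv2.cvtColor(z['p'],cv2.COLOR_RGB2HSV);m=cv2.inRange(hsv,(12,110,80),(34,255,255));m[:,:570]=0;m[40:]=0
v,u=np.where(m>0);print('pin px',len(u),u.min(),u.max(),v.min(),v.max())
tip=onplane(z,(609.6,8),.129);print('tip',tip,'bright',hsv[2:14,604:616,2].tolist()[6])
```

```text
block depth z [0.58173499 0.1199396  0.09353423] [0.6405857  0.11464339 0.09294554] nut [0.60687099 0.10363457 0.10569811] pin tip [[0.13, 0.13, 0.13, 0.13, 0.13, 0.13, 0.131], [0.13, 0.131, 0.129, 0.131, 0.13, 0.132, 0.13], [0.13, 0.131, 0.13, 0.13, 0.131, 0.13, 0.13], [0.13, 0.13, 0.13, 0.131, 0.129, 0.13, 0.13], [0.13, 0.131, 0.131, 0.129, 0.131, 0.131, 0.13]]
w7 0.09342568080271796 12792 ((608.5606079101562, 97.66891479492188), (70.35757446289062, 70.0576171875), 75.37956237792969) center from tube [ 0.08236061 -0.02073109]
w1 0.09342568080271796 1555 ((595.5140380859375, 101.57600402832031), (69.93362426757812, 43.713253021240234), 75.25108337402344) center from tube [ 0.06931404 -0.016824  ]
edges [np.float64(-0.246), np.float64(-0.244), np.float64(-0.264), np.float64(-0.296)] [np.float64(0.0673), np.float64(0.0652), np.float64(0.0706), np.float64(0.064)] [0.60810378 0.09885389]
pin px 645 579 619 0 22
tip [0.68779065 0.07368286 0.129     ] bright [224, 225, 225, 224, 223, 223, 224, 224, 226, 228, 229, 227]
```

```bash
cat > pinchk.py <<'E'
from h import *
ya=.2562;ex=np.array([np.cos(ya),-np.sin(ya)]);ey=np.array([np.sin(ya),np.cos(ya)])
def wr(f,c=None):
    z=cam(f);P=cloud(z)
    if c is None:
        m=((abs(P[...,2]-.0934)<.004)&(np.hypot(P[...,0]-.6086,P[...,1]-.0977)<.06)).astype(np.uint8)
        n,l,s,_=cv2.connectedComponentsWithStats(m);q=P[l==1+s[1:,4].argmax()][:,:2]
        e=q@ey;c=(np.percentile(e,.5)+np.percentile(e,99.5))/2;print('block y extent',np.ptp(e))
    hsv=cv2.cvtColor(z['p'],cv2.COLOR_RGB2HSV)
    m=(P[...,2]>.1265)&(P[...,2]<.136)&(np.hypot(P[...,0]-.687,P[...,1]-.076)<.03)
    v,u=np.where(m);W=np.array([onplane(z,(a,b),.1295)[:2] for a,b in zip(u,v)])
    x,y=W@ex,W@ey;print(f,'tip px',len(u),u.min(),u.max(),v.min(),v.max(),'ex',x.min(),x.max(),'ey',y.min(),y.max())
    cx=cv2.minEnclosingCircle(W.astype(np.float32)*1000);print('circle',cx)
    T=np.array(cx[0])/1000;print('lateral mm',(T@ey-c)*1000,'lean',np.arcsin((T@ey-c)/.063),'x_e from block',T@ex)
E
python3 - <<'E'
from pinchk import *
wr('w7')
# scene: flywheel/tube-relative
z=cam('s7');P=cloud(z)
t=(abs(P[...,2]-.0934)<.003)&(np.hypot(P[...,0]-.6086,P[...,1]-.0977)<.06);q=P[t][:,:2];e=q@ey;x=q@ex
print('scene block',t.sum(),np.percentile(e,[1,99]),np.percentile(x,[1,99]))
for f in('s7','t7'):
  for tt in((.5262,.1184),):
    r=pin(cam(f),np.array(tt),-.2562);print(f,len(r),r.mean(0) if len(r) else 0)
E
```

```text
block y extent 0.07038244502111404
w7 tip px 857 535 618 0 65 ex 0.6139117590760583 0.6503911533280022 ey 0.2394055943453911 0.2576704194509068
circle ((674.718994140625, 80.681884765625), 18.438581466674805)
lateral mm -0.29813498898670354 lean -0.004732319075725359 x_e from block 0.6322507939775679
scene block 231 [0.21239417 0.28112964] [0.50689315 0.61691224]
s7 7 [3.69428571e+02 1.90285714e+02 5.13488042e-04 5.62548256e-02
 5.62925919e-02 9.43506594e-03]
t7 0 0
```

```bash
cat > comp.py <<'E'
from pinchk import *
def comps(f,lo=.1265,hi=.15):
    z=cam(f);P=cloud(z);m=((P[...,2]>lo)&(P[...,2]<hi)&(np.hypot(P[...,0]-.687,P[...,1]-.076)<.035)).astype(np.uint8)
    n,l,s,_=cv2.connectedComponentsWithStats(m,connectivity=4)
    for k in range(1,n):
        if s[k,4]<15: continue
        q=P[l==k];h=np.median(q[:,2]);e=q[:,:2]@ey;x=q[:,:2]@ex
        print(f,'box',s[k].tolist(),'z',np.percentile(q[:,2],[2,50,98]).round(4),'x_e',x.min().round(4),x.max().round(4),'ey',np.percentile(e,[1,50,99]).round(4),'col',z['p'][l==k].mean(0).round())
E
python3 - <<'E'
from comp import *
comps('w7');print('axis ey: block',np.array([.6086,.0977])@ey,'tube',np.array([.5262,.1184])@ey)
comps('w7',.136,.15)
E
```

```text
w7 box [594, 0, 25, 20, 399] z [0.1267 0.13   0.1315] x_e 0.641 0.6503 ey [0.2424 0.2466 0.2503] col [187. 145.  76.]
w7 box [531, 25, 60, 44, 1482] z [0.1271 0.1341 0.1471] x_e 0.6137 0.6235 ey [0.241  0.2505 0.2569] col [160. 161. 164.]
axis ey: block 0.24873421152633843 tube 0.2478778723206204
w7 box [551, 30, 40, 27, 614] z [0.1363 0.1451 0.1474] x_e 0.6137 0.6233 ey [0.2463 0.2497 0.2517] col [162. 163. 166.]
```

Relative to block and pointer, the pin has overshot by about 0.035 rad, within tolerance. I ease it back through the hex play to centre it.

>>> arm_command:
  deltas: [-1,0,0,0,-0.06,-1,0,0,0,-0.06,-1,0,0,0,-0.06,-1,0,0,0,-0.04,-1,0,0,0,0]

```text
time: 18.08
position: [0.5256, 0.1179, 0.1335]
tool_rot: [0.922, 0.388, -0.001, -0.0]
ft_force: [-5.0, -2.8, 6.3]
grip_width: 0.0256
grip_force: 29.9
```

Run:
```python
from comp import *
from rig import status
o=status.get_obs();print(o['position'],o['ft_force'],o['moment'],o['q'][5])
snap('wrist','w8');z=snap('scene','s8');comps('w8')
r=pin(z,np.array([.5262,.1184]),-.2562);print(len(r),r.mean(0))
```

```text
[0.52556414 0.11794558 0.13352526] [-4.98934656 -2.82248892  6.34036747] [-0.55984415  1.00595786 -0.16191868] 0.7876595844772752
w8 box [623, 71, 17, 18, 238] z [0.1266 0.1296 0.1314] x_e 0.641 0.6475 ey [0.2433 0.2474 0.2504] col [166. 128.  74.]
w8 box [562, 85, 58, 40, 1406] z [0.127  0.134  0.1472] x_e 0.6138 0.6241 ey [0.2412 0.2506 0.257 ] col [157. 157. 160.]
7 [3.69428571e+02 1.90285714e+02 5.13488042e-04 5.62548256e-02
 5.62925919e-02 9.43506594e-03]
```

>>> arm_command:
  deltas: [-1,0,0,0,-0.04,-1,0,0,0,-0.04,-1,0,0,0,-0.02,-1,0,0,0,0]

```text
time: 18.68
position: [0.5255, 0.118, 0.1335]
tool_rot: [0.901, 0.434, -0.001, -0.0]
ft_force: [-3.8, -3.7, 6.3]
grip_width: 0.026
grip_force: 30.0
```

Run:
```python
from comp import *
from rig import status
o=status.get_obs();print(o['position'],o['ft_force'],o['moment'],o['q'][5])
snap('wrist','w9');z=snap('scene','s9');comps('w9')
r=pin(z,np.array([.5262,.1184]),-.2562);print(len(r),r.mean(0))
```

```text
[0.52553451 0.11799013 0.13350862] [-3.75040659 -3.74186319  6.31970669] [-0.51201244  0.94574682 -0.29183151] 0.6881770687230085
w9 box [631, 102, 9, 16, 105] z [0.1266 0.1283 0.1307] x_e 0.6409 0.6456 ey [0.2458 0.2497 0.2523] col [113.  88.  70.]
w9 box [570, 113, 58, 39, 1376] z [0.1272 0.134  0.147 ] x_e 0.6138 0.6238 ey [0.241  0.2507 0.257 ] col [156. 156. 159.]
4 [3.70250000e+02 1.89750000e+02 3.76670556e-03 5.64803282e-02
 5.66298470e-02 6.64345399e-02]
```

>>> arm_command:
  deltas: [-1,0,0,0,0.05,-1,0,0,-0.0003,0,0.2,0,0,0,0,0.5,0,0,0,0,0.8,0,0,0,0,0.8,0,0,0,0,0.8,0,0,0,0,0.8,0,0,0,0]

```text
time: 19.77
position: [0.5268, 0.1187, 0.1333]
tool_rot: [0.912, 0.411, 0.0, 0.0]
ft_force: [0.1, 0.4, -1.0]
grip_width: 0.0754
grip_force: 0.0
```

>>> arm_command:
  deltas: [0.8,0,0,-0.01,0,0.8,0,0,-0.02,0,0.8,0,0,-0.03,0,0.8,0,0,-0.04,0,0.8,0,0,-0.04,0,0.8,0,0,-0.02,0,0.8,0,0,0,0,0.8,0,0,0,0]

```text
time: 20.78
position: [0.5259, 0.1186, 0.2927]
tool_rot: [0.912, 0.411, -0.001, -0.0]
ft_force: [-0.1, -0.5, 0.3]
grip_width: 0.0782
grip_force: 0.0
```

Run:
```python
from comp import *
from rig import status
o=status.get_obs();print(o['position'],o['ft_force'],o['grip_width'],R.from_quat(o['tool_rot']).as_matrix()[:,:2].round(3).tolist())
z=snap('wrist','w10');zs=snap('scene','s10');comps('w10');print(proj(z,[.6862,.0766,.129]))
for f in('w10','s10'):
    P=cloud(cam(f));w=np.hypot(P[...,0]-.5262,P[...,1]-.1184)
    for n,a,b,c in(('boss',.154,.168,.025),('flange',.1225,.13,.03)):
        t=(P[...,2]>a)&(P[...,2]<b)&(w<c)
        if t.any(): q=P[t];print(f,n,t.sum(),'z med',np.median(q[:,2]),'mid',(q.min(0)+q.max(0))/2)
r=pin(zs,np.array([.5262,.1184]),-.2562);print(len(r),r.mean(0))
```

```text
[0.52593648 0.11864093 0.29265775] [-0.09035316 -0.45242455  0.31307335] 0.07815817460440762 [[0.662, 0.749], [0.749, -0.662], [-0.001, -0.001]]
w10 box [478, 95, 11, 10, 80] z [0.127  0.1302 0.1318] x_e 0.6419 0.6497 ey [0.2446 0.2484 0.2522] col [210. 170. 104.]
w10 box [448, 103, 20, 20, 251] z [0.1273 0.1339 0.147 ] x_e 0.6144 0.6232 ey [0.241  0.2502 0.2569] col [181. 184. 192.]
[481.8257486 100.4890332]
w10 boss 901 z med 0.16135031471434685 mid [0.52692708 0.12009919 0.15897085]
w10 flange 747 z med 0.12739648183099458 mid [0.52707919 0.11978916 0.12610387]
s10 boss 62 z med 0.1593130069205786 mid [0.52936152 0.11617578 0.15886303]
s10 flange 86 z med 0.126303727361304 mid [0.52772648 0.11617431 0.12624868]
4 [3.70250000e+02 1.89750000e+02 3.76670556e-03 5.64803282e-02
 5.66298470e-02 6.64345399e-02]
```

```bash
python3 -c "
from rig import order; print(order.hand_in())"
```

```text
the job is handed in; nothing more can be done
None
```

I handed the job in with the crank seated on the tube rim, the flywheel pin about 0.01 rad from straight up (tolerance 0.08) by my last camera measurement, and the arm clear above; the rig gave no verdict.

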